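# Lock the cylinder vise to the bench channel with a spring T-nut

### The job

Gently slide the red cylinder vise along the bench channel until its plate is right up against the blue stop. Then take the orange-bladed spring T-nut out of its wooden stand, drop it through the hole in the vise's plate so that its head goes down into the channel's slot, press it down against its spring, give it a quarter turn clockwise (seen from above) and let it go, so that its head is caught up under the channel's lips and clamps the vise there. Feel your way without forcing anything, and leave the padlock, the carton and the loose lock cylinder alone.

Things in the scene. Friction and masses are not known exactly. Their poses are not given: they have to be found in the camera images.
- rail: bare metal strut channel, 41 mm wide, 41 mm high, 360 mm long, bolted to the bench open side up. Origin on the bench under its middle, y along the channel, z up
- slot (a point): middle of the channel's slot at its upper face, axes as the rail's. The slot is 22 mm wide and runs the whole length along y. Each edge has a lip turned down, 2.5 mm thick, its lower edge 7.5 mm below the upper face; below the lips the channel is 36 mm wide inside and 38 mm deep
- stop: blue steel stop block clamped on the channel near its +y end, 54 mm wide, 24 mm along the channel, its top 67 mm above the bench. Origin at the foot of the face that looks at the vise (to -y), on the channel's upper face; axes as the rail's
- stop_face (a point): the stop's face, 3 mm above the channel's upper face, where the vise's plate meets it; axes as the rail's
- vise: vise, 0.6 to 0.95 kg, loose on the channel, sliding only along y (3 to 7 N). Origin under the middle of its grey plate, 64 (x) x 160 (y) x 6 mm, which lies on the channel; skirts straddle the channel with 1 mm play. On it, from y = 25 to 73 mm, stand the red jaws (brass cylinder between them), 50 mm wide in x, top 50 mm above the origin: grip across x or push their -y face
- vise_nose (a point): middle of the +y end face of the vise's plate, which meets the stop face; it starts 60 to 150 mm short of it; axes as the vise's
- vise_hole (a point): centre of the hole in the vise's plate, at the plate's upper face (47 mm above the bench), 48 mm to -y of the vise's origin; 42 mm wide (x), 44 mm long (y); the slot shows through it
- stand: wooden block, fixed, 90 x 90 x 40 mm, with a 46 x 46 mm square hole from above in which the T-nut hangs by its washer. Origin under its centre
- tnut: spring T-nut, 69 mm tall, 150 g, used upright: orange blade, spring, washer, shank, hammer head. Origin on its axis, level with the washer's underside while the spring is slack: 0 mm above the plate's upper face when dropped in but not locked, about 3 mm below it when locked, about 6 mm below it when turned with its grooves not on the lips
- tnut_grip (a point): grip point on the T-nut's axis, 42 mm above its origin. The orange blade is 44 mm long (x), 12 mm thick (y), 20 to 50 mm above the origin; grip it across the 12 mm with the fingertips no lower than 20 mm above the origin. The last joint then needs a quarter turn clockwise and up to 12 degrees more, or regrip
- tnut_washer (a point): centre of the T-nut's steel washer (54 mm across, 4 mm thick), underside. It slides up the shank by up to 11 mm against the spring: 4 N to start, then 1.2 N per mm, 17 N when hard down. The head can turn only when the T-nut is pressed 6.5 mm or more (12 N) below washer contact; let up after the quarter turn, the spring pulls it up and seats it
- tnut_foot (a point): underside of the steel head, on the axis, 18.5 mm below the origin. Head 33.5 x 18 x 11 mm. Its long side is up to 46 degrees off the blade either way, firmly fixed but not measured: find it by feel. It drops into the slot within about 5 degrees and 2 mm, else it rests on the channel 12 mm higher. Turned clockwise, its corners stop on the channel walls 3 to 12 degrees past the quarter turn
- padlock: brass padlock standing on the bench, 46 x 22 x 66 mm, to be left alone; origin under its centre
- carton: closed cardboard carton with a paper band, 80 x 55 x 45 mm, to be left alone; origin under its centre
- lockcyl: loose brass lock cylinder standing on end, 34 mm across, 37 mm tall, to be left alone; origin under its centre

How it is judged:
On the way, in this order (a step that is already met when the one before it is completed fails the run):
1. the vise's plate is up against the stop (gap under 2 mm) (y of vise_nose in the frame of stop_face above -0.002 m), for 0.2 s.
2. the T-nut stands in the slot through the vise's hole, its washer down on the plate (z of tnut in the frame of vise_hole below 0.003 m and horizontal distance between tnut and vise_hole below 0.008 m and angle between tnut's own z axis and vertical below 0.12 rad), for 0.1 s.
At the end, for the whole second after the job is handed in: Vise plate within 2 mm of the stop; T-nut upright (7 deg), within 12 mm of the hole's centre, head turned and seated under the lips: its origin 1.5 to 4.7 mm below the plate's upper face, the spring pulling it on the channel with over 3 N; vise and T-nut at rest (y of vise_nose in the frame of stop_face above -0.002 m and z of tnut in the frame of vise_hole between -0.0047 and -0.0015 m and horizontal distance between tnut and vise_hole below 0.012 m and angle between tnut's own z axis and vertical below 0.12 rad and contact force between tnut and rail above 3 N and linear speed of each of tnut, vise below 0.01 m/s); the robot touches nothing.
It fails at once if the T-nut is forced on or in the channel with more than 50 N (contact force between tnut and rail above 50 N).
It fails at once if the T-nut is pressed on the vise's plate with more than 35 N (contact force between tnut and vise above 35 N).
It fails at once if the vise is rammed into the stop with more than 30 N (contact force between vise and stop above 30 N).
It fails at once if the padlock, the carton or the loose lock cylinder is moved by more than 15 mm (distance of any of padlock, carton, lockcyl from where it was at the start of the episode above 0.015 m).
It also fails if it takes over 72 s, if anything falls off the work surface, if the arm or the gripper's body presses on something with over 40 N, if the wrist force passes 120 N, or if a joint passes its speed limit or range.

### The arm

A 6-joint arm with a two-finger parallel gripper is mounted at the origin on the work surface. World frame = base frame: x ahead of the robot, y to its left, z up, the work surface at z = 0. Lengths are in m, angles in rad, forces in N, time in s.
With the tool pointing down it reaches from about 0.375 to 0.975 m from the base axis. Payload 3.8 kg.
Tool frame: the origin (TCP) lies between the finger pads; the fingertips stand 17 mm ahead of it and the grasp point (between the pads) lies 2 mm behind it; z points along the fingers, y is the line along which they close (so a half turn about z gives the same grasp; the last joint's range is limited). The gripper opens to 88 mm and grips with 3 to 60 N. Pads are 18 mm wide; open, the fingers measure 123 mm over their backs; the gripper's body (75 mm by 187 mm) begins 45 mm behind the grasp point.
Start: joints at [1.177, 0.264, 1.604, -0, 1.274, -0.037], TCP at [0.236, 0.632, 0.256] pointing down, gripper open.
Joint ranges: [-2.63, 2.63], [-0.94, 2.18], [0.31, 2.57], [-1.31, 4.45], [0, 2.66], [-2.55, 2.55]. Speed limits (rad/s): [2.57, 2.57, 3.14, 3.14, 3.14, 3.14].

### API

Orientations are given as a unit quaternion [w, x, y, z].
In Python, from cell import r gives the robot as it stands.
- The arm moves only by the tool carry_out, never from a script. Its argument "moves" is text: rows parted by semicolons, each of 7 numbers parted by spaces: the opening, from 0 (shut) to 1 (fully open), then the shift along the tool's x, y, z in units of 0.5 m (1.0 is 0.5 m), then the turn, a rotation vector about the tool's x, y, z in units of 90 degrees (1.0 is 90 degrees). In form: claw dx dy dz rx ry rz; .... A call has exactly 10 rows; each row is the pose to reach, as a shift and turn from the pose commanded when the call began, along the tool's axes at that moment; what a row does not reach only later rows make up. A row lasts 1/8 s, in which the tool goes at most 62.5 mm and 10.7 degrees, less where a joint would pass 70% of its speed; a pose out of reach is approached as far as the arm can. A call with a number of a shift or a turn outside -1 to 1 is refused whole. A call with a gripper value outside its range is refused whole. The fingers move at their own pace and stop on an object; "grip_force" is the grip in N (left out, the last holds). Time passes only in rows, so rows that repeat a pose let the fingers close, or fill a call up. It gives the time, the measured TCP pose, the force, the opening and the grip force at its end, in the units of the state.
- r.sense(): the state, without advancing time (a new reading comes with each control period).
- r.read_camera(name): name is "scene" or "top" or "wrist"; returns (picture, depth): 480x640x3 uint8, red, green, blue; 480x640 float32, m along the optical axis (not along the pixel's ray), 0 where there is no reading.
- r.get_calibration(name): a dict with "fx", "fy", "cx", "cy" (pixels), "k1" (the pictures are not rectified: a ray, as slopes to the right and down, at radius r is drawn at 1 + k1 r^2 times it, then the intrinsics apply), "T" (4x4, takes a point from camera to world coordinates). Camera axes: x right, y down, z forward; pixel columns grow to the right and rows downward; lengths in m; the calibration is good to about 2 mm. A picture is of the moment at which its call begins: read the wrist's pose just before it. get_calibration takes no time and is no camera call; for the wrist camera it gives the pose at the moment of the call.
- r.hand_in(): hands the job in; it is judged then, once.
Trained networks look in the newest picture that a camera, given by its name, has taken for a name from the list of things; names that differ only in an ending like _2 or _b are one class to them, and where a whole thing is asked for, a point or a joint stands for the part that bears it (a point fixed in the world has none). Each returns a list of dicts, best first, with "p" (0 to 1); they miss things now and then, are a little off and sometimes report something else, mostly with a low value. They report only what shows in the picture. A call takes as long as a camera call.
- r.look_for(camera, thing): "bbox" ([left, top, right, bottom] in pixels, round what is visible of it).
- r.masks_of(camera, thing): "mask" (480x640 bool, what is visible of it) and "bbox" ([left, top, right, bottom] in pixels, round what is visible of it).
- r.pinpoint(camera, thing): "at" ([column, row] in pixels: a listed point, or the origin of a listed thing).
The state is a dict: "time_s": time; "joint_positions": joint angles; "joint_vel": joint speeds; "tau": joint torques, N m; "eef_pos": TCP position; "orientation": TCP orientation; "wrist_force": force on the tool from outside, world axes, zero at the start; "torque": the same for the moment, N m; "grip_width": finger opening in m; "grasp_force": force on a finger pad.
Only numpy, scipy, OpenCV 4.12 (cv2) and the standard library are available. Lean on these libraries where they do the work, as an engineer would, in place of code of your own. Each camera call takes 0.05 s, during which the arm holds its last target. There are 200 camera calls.

## Working session

There is one attempt and no reset: what is moved stays moved. The work goes in short steps, Python scripts to look and compute and a tool call to move; the robot and the scene stay as the last step left them, time stands still between calls to the robot, and variables do not carry over. Pictures are saved under pics/ and viewed, at most 10 in all, crops included, and the job is handed in when it is done.

Besides the shell and the picture viewer there is one more tool, called in YAML: its name, and indented under it one key for each argument. carry_out: Moves the arm, as the interface text tells. Its arguments: {"type":"object","properties":{"moves":{"type":"string"},"grip_force":{"type":"number"}},"required":["moves"]}

```bash
ls; mkdir -p pics
cat > h.py <<'E'
import numpy as np, cv2
from cell import r
def ray(cal,u,v):
    K=np.array([[cal['fx'],0,cal['cx']],[0,cal['fy'],cal['cy']],[0,0,1.]])
    x=(u-cal['cx'])/cal['fx'];y=(v-cal['cy'])/cal['fy'];a,b=x,y
    for _ in range(20):
        s=1+cal['k1']*(a*a+b*b);a,b=x/s,y/s
    return np.array([a,b,1.])
def at_z(cal,u,v,z):
    T=np.array(cal['T']);d=T[:3,:3]@ray(cal,u,v);o=T[:3,3]
    return o+d*(z-o[2])/d[2]
def cloud(cal,depth,mask):
    T=np.array(cal['T']);v,u=np.nonzero(mask&(depth>0));z=depth[v,u]
    x=(u-cal['cx'])/cal['fx'];y=(v-cal['cy'])/cal['fy'];a,b=x.copy(),y.copy()
    for _ in range(20):
        s=1+cal['k1']*(a*a+b*b);a,b=x/s,y/s
    P=np.stack([a*z,b*z,z],1)
    return P@T[:3,:3].T+T[:3,3]
def save(n,p): cv2.imwrite('pics/'+n,cv2.cvtColor(p,cv2.COLOR_RGB2BGR))
E
python3 - <<'E'
from h import *
np.set_printoptions(precision=4,suppress=True)
s=r.sense();print(s)
for c in ['top','scene']:
    p,d=r.read_camera(c);save(c+'0.png',p);cal=r.get_calibration(c)
    print(c,np.array(cal['T']),cal['fx'])
    for t in ['rail','stop','vise','tnut','stand','padlock','carton','lockcyl']:
        m=r.masks_of(c,t)
        if m:
            P=cloud(cal,d,m[0]['mask']);print(t,round(m[0]['p'],2),m[0]['bbox'],np.percentile(P,2,0),np.percentile(P,98,0))
    if c=='top':
      for t,z in [('stop_face',.044),('vise_nose',.044),('vise_hole',.047),('tnut_grip',.085),('slot',.041),('stand',.04)]:
        q=r.pinpoint(c,t)
        for k in q[:1]: print(t,k,at_z(cal,*k['at'],z))
E
```

```text
pics
{'time_s': 0.0, 'joint_positions': array([ 1.1771,  0.2647,  1.6054, -0.    ,  1.2737, -0.0369]), 'joint_vel': array([-0.0014, -0.0012,  0.0005,  0.001 , -0.    ,  0.0004]), 'tau': array([  0.0023, -50.2107, -35.6879,   0.073 ,   0.0294,  -0.0002]), 'eef_pos': array([0.2355, 0.6319, 0.2544]), 'orientation': array([-0.0002,  0.1775,  0.9841, -0.0011]), 'wrist_force': array([-0.2918,  0.312 , -0.5138]), 'torque': array([-0.0147,  0.032 , -0.0091]), 'grasp_force': 0.0, 'grip_width': 0.08790258381743558}
top [[-0.0004 -0.9831  0.1831  0.3557]
 [-0.9998  0.0037  0.0177  0.0115]
 [-0.018  -0.1831 -0.9829  1.3303]
 [ 0.      0.      0.      1.    ]] 586.2505560805812
rail 0.78 [195.4, 238.9, 381.1, 296.9] [ 0.4738 -0.1019 -0.0025] [0.5834 0.2999 0.0447]
stop 0.74 [437.8, 289.5, 459.4, 314.5] [ 0.4276 -0.2817  0.0383] [ 0.4759 -0.2317  0.0925]
vise 0.74 [232.7, 263.9, 251.7, 294.5] [0.4758 0.1853 0.0029] [0.5339 0.2193 0.0768]
tnut 0.78 [438.7, 287.6, 460.8, 313.8] [ 0.4297 -0.2788  0.0393] [ 0.476  -0.2335  0.0926]
stand 0.85 [422.7, 277.5, 470.6, 323.8] [ 0.4061 -0.3001  0.0122] [ 0.5
[... 619 characters left out ...]
0.7956 -0.6058  0.7509]
 [ 0.      0.      0.      1.    ]] 559.2731613014628
rail 0.87 [251.6, 225.6, 451.8, 294.4] [ 0.4746 -0.0934  0.0015] [0.584  0.296  0.0426]
stop 0.7 [389.8, 240.3, 408.4, 278.9] [0.481  0.187  0.0212] [0.5353 0.2162 0.0754]
vise 0.92 [273.6, 218.2, 353.0, 266.7] [ 0.5072 -0.0442  0.0267] [0.584  0.1085 0.0921]
tnut 0.81 [223.9, 161.4, 246.1, 191.3] [ 0.415  -0.2901  0.0307] [ 0.4772 -0.2329  0.0912]
stand 0.89 [212.9, 174.2, 257.9, 210.7] [ 0.4025 -0.3009  0.0003] [ 0.5045 -0.206   0.0426]
carton 0.83 [167.2, 259.9, 217.9, 294.9] [ 0.7026 -0.1678  0.0004] [ 0.7813 -0.0847  0.0475]
lockcyl 0.6 [384.8, 346.1, 402.5, 372.3] [0.7098 0.2764 0.0041] [0.7379 0.303  0.0386]
```

View pics/top0.png

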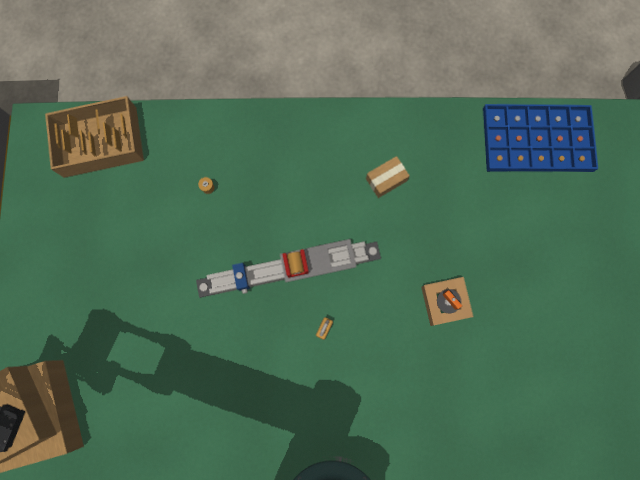

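Run:
```python
from h import *
np.set_printoptions(precision=4,suppress=True)
p,d=r.read_camera('top');cal=r.get_calibration('top')
hsv=cv2.cvtColor(p,cv2.COLOR_RGB2HSV)
P=cloud(cal,d,np.ones(d.shape,bool));v,u=np.nonzero(d>0);H=hsv[v,u]
def rect(m,n):
    q=P[m][:,:2].astype(np.float32);print(n,len(q),cv2.minAreaRect(q*1000), P[m][:,2].mean())
box=lambda x0,x1,y0,y1:(P[:,0]>x0)&(P[:,0]<x1)&(P[:,1]>y0)&(P[:,1]<y1)
z=P[:,2]
rect(box(.45,.6,.18,.24)&(z>.06)&(z<.075)&(H[:,0]>95)&(H[:,0]<130)&(H[:,1]>100),'stop')
rect(box(.45,.65,-.06,.15)&(z>.082)&(z<.105),'jaws')
rect(box(.38,.53,-.32,-.19)&(z>.03)&(z<.045),'stand')
rect(box(.38,.53,-.32,-.19)&(z>.075),'blade')
m=box(.42,.63,-.12,.33)&(z>.033)&(z<.043)
# rail axis fit: PCA on top surface
q=P[m][:,:2];rect(m,'rail')
c=q.mean(0);w,V=np.linalg.eigh(np.cov((q-c).T));print(c,V[:,1],np.degrees(np.arctan2(V[0,1],V[1,1])))
```

```text
stop 224 ((507.2571716308594, 200.5105438232422), (53.80977249145508, 24.513439178466797), 12.790755271911621) 0.06670312480302634
jaws 447 ((533.1522827148438, 78.26423645019531), (48.97797775268555, 47.80949783325195), 11.572072982788086) 0.08991580250668733
stand 1404 ((453.16619873046875, -256.300048828125), (91.1007308959961, 92.50763702392578), 11.402474403381348) 0.03941486012013067
blade 143 ((452.0842590332031, -256.24139404296875), (44.63038635253906, 12.616645812988281), 40.92063903808594) 0.08718707618744918
rail 865 ((527.8242797851562, 98.63429260253906), (64.47388458251953, 360.9562683105469), 12.817517280578613) 0.0397772798883855
[0.527  0.1034] [-0.2137  0.9769] -12.340146021316157
```

The top view shows the rail running from (200,287) to (378,250), the stop at (240,277), the jaws at (295,263) and the vise hole at about (340,255). The T-nut sits in its stand at (452,299), with the padlock at (325,327), carton at (388,176) and lock cylinder at (205,184). The rail is yawed about 12.5° and the gap is about 80 mm. Next I move above the jaws.

```bash
cat >> h.py <<'E'
from scipy.spatial.transform import Rotation as Ro
np.set_printoptions(precision=4,suppress=True)
def pose():
    s=r.sense();q=s['orientation'];return s,s['eef_pos'],Ro.from_quat([q[1],q[2],q[3],q[0]])
def down(yaw_y):
    a=np.radians(yaw_y);y=np.array([np.cos(a),np.sin(a),0]);z=np.array([0,0,-1.]);return Ro.from_matrix(np.stack([np.cross(y,z),y,z],1))
def plan(pos,yaw_y=None,Rt=None):
    s,p,R=pose();Rt=Rt or down(yaw_y)
    d=R.inv().apply(np.array(pos)-p)/.5;w=(R.inv()*Rt).as_rotvec()/(np.pi/2)
    print('t',s['time_s'],'pos',p,'yaw_y',np.degrees(np.arctan2(*R.apply([0,1,0])[1::-1])),'F',s['wrist_force'],'M',s['torque'],'grip',s['grip_width'],s['grasp_force'],'j6',s['joint_positions'][5])
    print('shift',d,'turn',w)
E
python3 -c "
from h import *
plan([.533,.0783,.16],12.5)"
```

```text
t 1.25 pos [0.2358 0.6325 0.2557] yaw_y 69.55708000191379 F [ 0.6158 -0.0074 -0.3418] M [-0.0713 -0.0085 -0.0145] grip 0.08804625993780286 0.0 j6 -0.036887347230962014
shift [-0.9442 -0.8309  0.1914] turn [0.    0.    0.634]
```

carry_out:
  moves: "1 -0.944 -0.831 0.1 0 0 0.634;1 -0.944 -0.831 0.1 0 0 0.634;1 -0.944 -0.831 0.1 0 0 0.634;1 -0.944 -0.831 0.1 0 0 0.634;1 -0.944 -0.831 0.1 0 0 0.634;1 -0.944 -0.831 0.1 0 0 0.634;1 -0.944 -0.831 0.1 0 0 0.634;1 -0.944 -0.831 0.1 0 0 0.634;1 -0.944 -0.831 0.1 0 0 0.634;1 -0.944 -0.831 0.191 0 0 0.634"
  grip_force: 10

```text
time_s: 2.5
eef_pos: [0.5281, 0.0923, 0.1767]
orientation: [0.003, 0.626, 0.78, 0.003]
wrist_force: [0.7, 0.3, 0.5]
grip_width: 0.0879
grasp_force: 0.0
```

```bash
python3 -c "
from h import *
plan([.533,.0783,.078],12.5)"
```

```text
t 2.5 pos [0.5281 0.0923 0.1767] yaw_y 12.433647821439733 F [0.7125 0.3009 0.4671] M [-0.0413  0.0337  0.0079] grip 0.0878738320824964 0.0 j6 -0.09032361016858283
shift [-0.0293  0.0018  0.1975] turn [ 0.0053  0.0005 -0.0007]
```

carry_out:
  moves: "1 0 0 0 0 0 0;1 0 0 0 0 0 0;1 0 0 0 0 0 0;1 0 0 0 0 0 0;1 0 0 0 0 0 0;1 0 0 0 0 0 0;1 0 0 0 0 0 0;1 0 0 0 0 0 0;1 0 0 0 0 0 0;1 0 0 0 0 0 0"

```text
time_s: 3.75
eef_pos: [0.5244, 0.0941, 0.1736]
orientation: [-0.0, 0.626, 0.78, -0.0]
wrist_force: [0.3, -0.1, 0.1]
grip_width: 0.0882
grasp_force: 0.0
```

Run:
```python
from h import *
s,p0,R0=pose()
p,d=r.read_camera('wrist');cal=r.get_calibration('wrist');save('w1.png',p)
P=cloud(cal,d,np.ones(d.shape,bool));v,u=np.nonzero(d>0);H=cv2.cvtColor(p,cv2.COLOR_RGB2HSV)[v,u]
m=(P[:,2]>.083)&(P[:,2]<.1)&(abs(P[:,0]-.53)<.06)&(abs(P[:,1]-.08)<.05)
print(m.sum(),cv2.minAreaRect(P[m][:,:2].astype(np.float32)*1000),np.median(P[m][:,2]))
plan([.533,.0783,.078],12.5)
```

```text
5116 ((531.2094116210938, 76.86907196044922), (49.771366119384766, 48.961421966552734), 11.530427932739258) 0.09005224639568789
t 3.8 pos [0.5244 0.0941 0.1737] yaw_y 12.493904762391244 F [0.7264 0.0039 0.5843] M [-0.0864  0.0153  0.0076] grip 0.08814371464658631 0.0 j6 -0.08716135679876232
shift [-0.0346  0.01    0.1913] turn [-0.0001  0.     -0.0001]
```

View pics/w1.png

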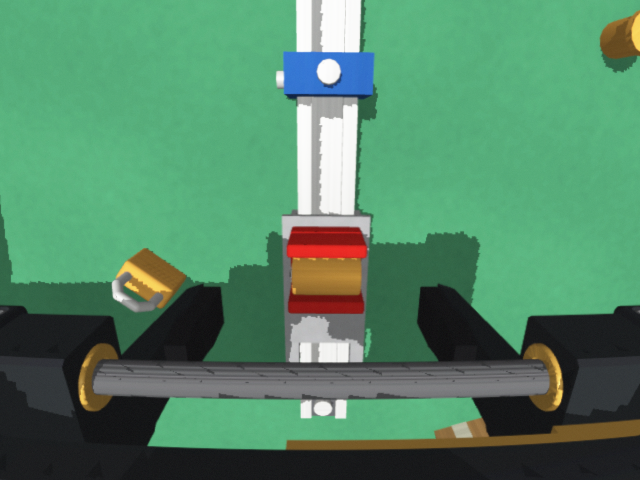

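The wrist view shows the stop at (328,75), the jaws at (327,270) centred between the fingers, and the padlock at (150,285), which is clear. Now I descend and grip.

carry_out:
  moves: "1 -0.034 0.008 0 0 0 0;1 -0.034 0.008 0.1 0 0 0;1 -0.034 0.008 0.19 0 0 0;1 -0.034 0.008 0.19 0 0 0;1 -0.034 0.008 0.19 0 0 0;0.4 -0.034 0.008 0.19 0 0 0;0.4 -0.034 0.008 0.19 0 0 0;0.4 -0.034 0.008 0.19 0 0 0;0.4 -0.034 0.008 0.19 0 0 0;0.4 -0.034 0.008 0.19 0 0 0"
  grip_force: 10

```text
time_s: 5.05
eef_pos: [0.5319, 0.0785, 0.079]
orientation: [-0.0, 0.626, 0.78, -0.0]
wrist_force: [-2.6, 0.3, 3.3]
grip_width: 0.049
grasp_force: 10.0
```

```bash
python3 -c "
from h import *
_,p,_=pose();plan(p+.07*np.array([-.2164,.976,0]),12.5)"
```

```text
t 5.05 pos [0.5319 0.0785 0.079 ] yaw_y 12.503418622339732 F [-2.5544  0.2575  3.2898] M [-0.1021  0.341  -0.0218] grip 0.0490214129146765 10.001529604196548 j6 -0.11799062666083104
shift [ 0.14  0.   -0.  ] turn [-0.0002  0.      0.    ]
```

carry_out:
  moves: "0.4 0.01 0 0 0 0 0;0.4 0.026 0 0 0 0 0;0.4 0.042 0 0 0 0 0;0.4 0.058 0 0 0 0 0;0.4 0.074 0 0 0 0 0;0.4 0.09 0 0 0 0 0;0.4 0.106 0 0 0 0 0;0.4 0.12 0 0 0 0 0;0.4 0.134 0 0 0 0 0;0.4 0.14 0 0 0 0 0"

```text
time_s: 6.3
eef_pos: [0.5176, 0.146, 0.0791]
orientation: [0.001, 0.625, 0.78, -0.0]
wrist_force: [0.7, -6.2, 3.3]
grip_width: 0.049
grasp_force: 10.0
```

Run:
```python
from h import *
p,d=r.read_camera('wrist');cal=r.get_calibration('wrist');
P=cloud(cal,d,np.ones(d.shape,bool));v,u=np.nonzero(d>0);H=cv2.cvtColor(p,cv2.COLOR_RGB2HSV)[v,u]
z=P[:,2];ax=np.array([-.2164,.976])
s,pp,R=pose();t=(P[:,:2]-pp[:2])@ax; l=(P[:,:2]-pp[:2])@np.array([.976,.2164])
blue=(H[:,0]>100)&(H[:,0]<125)&(H[:,1]>120)&(abs(l)<.03)&(abs(t)<.15)
print('stop t',np.percentile(t[blue],[0.5,2,98]))
b=blue&(z>.063);print(cv2.minAreaRect(P[b][:,:2].astype(np.float32)*1000),np.percentile(t[b],[0.5,2,98]),np.median(l[b]))
pl=(z>.043)&(z<.051)&(abs(l)<.034)&(t>0.024)&(t<.1)&(H[:,1]<60);print('nose t',np.percentile(t[pl],[50,98,99.5]))
j=(z>.083)&(z<.1)&(abs(l)<.03)&(abs(t)<.04);print('jaw',np.percentile(t[j],[1,99]),np.percentile(l[j],[1,99]))
save('w2.png',p[:300,200:450])
plan(pp,12.5)
```

```text
stop t [0.0425 0.0429 0.0662]
((504.94085693359375, 199.03541564941406), (53.958030700683594, 24.027732849121094), 11.972038269042969) [0.0425 0.0429 0.0659] -0.0007498830095648932
nose t [0.0271 0.0294 0.0296]
jaw [-0.0095  0.0224] [-0.0282  0.0282]
t 6.35 pos [0.5175 0.1463 0.0791] yaw_y 12.55905014960067 F [ 0.2189 -3.7648  3.6943] M [-0.8988 -0.0981  0.02  ] grip 0.04931309036081178 9.996008723974228 j6 0.012756773956128203
shift [0. 0. 0.] turn [0.0007 0.0013 0.0007]
```

View pics/w2.png

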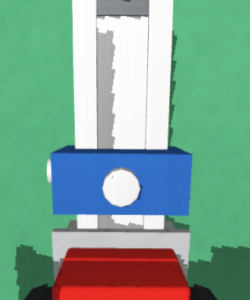

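The nose is about 12 mm short of the stop. I'll close it slowly, with the light grip limiting the force.

carry_out:
  moves: "0.4 0.006 0 0 0 0 0;0.4 0.012 0 0 0 0 0;0.4 0.016 0 0 0 0 0;0.4 0.018 0 0 0 0 0;0.4 0.02 0 0 0 0 0;0.4 0.022 0 0 0 0 0;0.4 0.024 0 0 0 0 0;0.4 0.026 0 0 0 0 0;0.4 0.027 0 0 0 0 0;0.4 0.028 0 0 0 0 0"
  grip_force: 8

```text
time_s: 7.6
eef_pos: [0.5147, 0.159, 0.079]
orientation: [0.002, 0.625, 0.78, -0.001]
wrist_force: [2.4, -8.6, 3.1]
grip_width: 0.0497
grasp_force: 8.0
```

```bash
cat > gap.py <<'E'
from h import *
p,d=r.read_camera('wrist');cal=r.get_calibration('wrist');
P=cloud(cal,d,np.ones(d.shape,bool));v,u=np.nonzero(d>0);H=cv2.cvtColor(p,cv2.COLOR_RGB2HSV)[v,u]
z=P[:,2];ax=np.array([-.2164,.976])
s,pp,R=pose();t=(P[:,:2]-pp[:2])@ax; l=(P[:,:2]-pp[:2])@np.array([.976,.2164])
blue=(H[:,0]>100)&(H[:,0]<125)&(H[:,1]>120)&(abs(l)<.03)&(abs(t)<.15)
print('stop t',np.percentile(t[blue],[0.5,2,98]))
pl=(z>.043)&(z<.051)&(abs(l)<.034)&(t>0.024)&(t<.1)&(H[:,1]<60);print('nose t',np.percentile(t[pl],[50,98,99.5]))
plan(pp,12.5)
E
python3 gap.py
```

```text
stop t [0.0291 0.0296 0.0533]
nose t [0.0271 0.0534 0.0534]
t 7.65 pos [0.5147 0.1589 0.079 ] yaw_y 12.563268969847796 F [ 2.3355 -8.1509  2.9309] M [-1.3306 -0.1751 -0.037 ] grip 0.049377914301483576 7.997390627861023 j6 0.03850237047818509
shift [0. 0. 0.] turn [0.0006 0.002  0.0007]
```

carry_out:
  moves: "0.4 0.002 0 0 0 0 0;0.4 0.004 0 0 0 0 0;0.4 0.005 0 0 0 0 0;0.4 0.006 0 0 0 0 0;0.4 0.007 0 0 0 0 0;0.4 0.008 0 0 0 0 0;0.4 0.009 0 0 0 0 0;0.4 0.01 0 0 0 0 0;0.4 0.01 0 0 0 0 0;0.4 0.01 0 0 0 0 0"

```text
time_s: 8.9
eef_pos: [0.5139, 0.1627, 0.0788]
orientation: [0.002, 0.625, 0.78, -0.001]
wrist_force: [3.5, -11.7, 0.9]
grip_width: 0.0489
grasp_force: 8.0
```

```bash
python3 gap.py
```

```text
stop t [0.0252 0.0258 0.0494]
nose t [0.0249 0.0493 0.0494]
t 8.95 pos [0.5139 0.1628 0.0788] yaw_y 12.576861931997556 F [  3.5889 -11.9514   0.6608] M [-1.9584 -0.502  -0.0356] grip 0.049748114875353494 8.004584312438965 j6 0.047838969317577085
shift [0. 0. 0.] turn [0.0006 0.0031 0.0009]
```

carry_out:
  moves: "1 0.01 0 0 0 0 0;1 0.01 0 0 0 0 0;1 0.005 0 0 0 0 0;1 0 0 0 0 0 0;1 0 0 0 0 0 0;1 0 0 -0.1 0 0 0;1 -0.02 0 -0.2 0 0 0;1 -0.06 0 -0.22 0 0 0;1 -0.1 0 -0.22 0 0 0;1 -0.1 0 -0.22 0 0 0"

```text
time_s: 10.2
eef_pos: [0.5225, 0.1148, 0.1866]
orientation: [-0.001, 0.627, 0.779, -0.001]
wrist_force: [-0.9, -0.4, -0.7]
grip_width: 0.0882
grasp_force: 0.0
```

```bash
python3 gap.py
python3 - <<'E'
from h import *
p,d=r.read_camera('wrist');cal=r.get_calibration('wrist');save('w3.png',p)
P=cloud(cal,d,np.ones(d.shape,bool));v,u=np.nonzero(d>0);H=cv2.cvtColor(p,cv2.COLOR_RGB2HSV)[v,u];z=P[:,2]
m=(z>.083)&(z<.1)&(abs(P[:,0]-.515)<.05)&(abs(P[:,1]-.155)<.06);print('jaw',cv2.minAreaRect(P[m][:,:2].astype(np.float32)*1000))
b=(H[:,0]>100)&(H[:,0]<125)&(H[:,1]>120)&(z>.063)&(z<.075)&(abs(P[:,0]-.505)<.05)&(abs(P[:,1]-.2)<.06);print('stop',cv2.minAreaRect(P[b][:,:2].astype(np.float32)*1000))
for q in r.pinpoint('wrist','vise_hole')[:1]: print(q,at_z(cal,*q['at'],.047))
for n,zz in (('vise_nose',.044),('stop_face',.044)):
  for q in r.pinpoint('wrist',n)[:1]: print(n,q,at_z(cal,*q['at'],zz))
E
```

```text
stop t [0.0739 0.0739 0.097 ]
nose t [0.0673 0.0729 0.0731]
t 10.25 pos [0.5222 0.1154 0.1864] yaw_y 12.374772794102023 F [-0.1207  0.1859 -0.0015] M [-0.0288  0.0762  0.01  ] grip 0.08779276444654231 0.0 j6 -0.04536701379805649
shift [0. 0. 0.] turn [-0.0025 -0.0003 -0.0014]
jaw ((514.1783447265625, 157.43370056152344), (49.87517547607422, 47.42098617553711), 12.098779678344727)
stop ((504.9703674316406, 199.2787322998047), (53.919193267822266, 23.865732192993164), 12.221635818481445)
vise_nose {'at': [325.7, 127.7], 'p': 0.92} [0.5086 0.1885 0.044 ]
stop_face {'at': [325.8, 128.9], 'p': 0.88} [0.5089 0.1877 0.044 ]
```

View pics/w3.png

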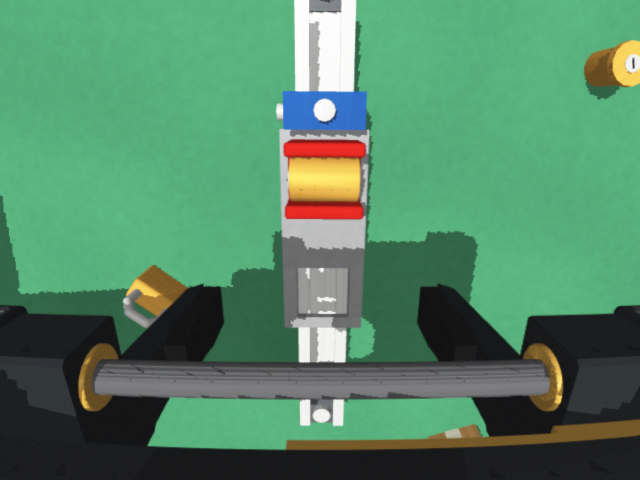

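The vise is on the stop: the jaw-to-stop spacing measures 42.9 mm against 43 mm nominal. In the picture, the plate edge meets the stop at (325,129) and the hole is centred at about (322,291). I'll compute the hole position and plan the move to the T-nut.

Run:
```python
from h import *
cal=r.get_calibration('wrist')
for uv in [(297,267),(349,267),(347,316.5),(296,316.5)]: print(at_z(cal,*uv,.047))
print(at_z(cal,322.2,291.5,.047))
plan([.452,-.256,.17],-49.1)
```

```text
[0.5105 0.0806 0.047 ]
[0.5507 0.0896 0.047 ]
[0.5598 0.0461 0.047 ]
[0.5184 0.0368 0.047 ]
[0.5347 0.0641 0.047 ]
t 10.45 pos [0.5227 0.1167 0.1873] yaw_y 12.504442301445483 F [0.3479 0.8431 0.2024] M [-0.0492  0.0409 -0.0007] grip 0.08809168499369949 0.0 j6 -0.045336279478091976
shift [-0.6971 -0.2994  0.0351] turn [-0.0015  0.0006  0.6845]
```

carry_out:
  moves: "1 -0.697 -0.299 0 0 0 0.684;1 -0.697 -0.299 0 0 0 0.684;1 -0.697 -0.299 0 0 0 0.684;1 -0.697 -0.299 0 0 0 0.684;1 -0.697 -0.299 0 0 0 0.684;1 -0.697 -0.299 0 0 0 0.684;1 -0.697 -0.299 0.035 0 0 0.684;1 -0.697 -0.299 0.035 0 0 0.684;1 -0.697 -0.299 0.035 0 0 0.684;1 -0.697 -0.299 0.035 0 0 0.684"

```text
time_s: 11.7
eef_pos: [0.4536, -0.2547, 0.1715]
orientation: [0.0, 0.936, 0.351, 0.0]
wrist_force: [0.1, -0.0, 0.1]
grip_width: 0.0882
grasp_force: 0.0
```

Run:
```python
from h import *
s,pp,_=pose()
p,d=r.read_camera('wrist');cal=r.get_calibration('wrist');save('w4.png',p)
P=cloud(cal,d,np.ones(d.shape,bool));v,u=np.nonzero(d>0);H=cv2.cvtColor(p,cv2.COLOR_RGB2HSV)[v,u];z=P[:,2]
n=(abs(P[:,0]-.452)<.06)&(abs(P[:,1]+.256)<.06)
for lo,hi in((.083,.1),(.035,.048)):
    m=n&(z>lo)&(z<hi);print(m.sum(),np.median(z[m]),cv2.minAreaRect(P[m][:,:2].astype(np.float32)*1000))
plan([.452,-.256,.08],-49.1)
```

```text
1302 0.08949064617364884 ((451.0019226074219, -259.2298583984375), (43.87422561645508, 12.002386093139648), 39.79648971557617)
12062 0.03985462238174983 ((451.4089660644531, -259.33282470703125), (90.44967651367188, 90.59678649902344), 11.484203338623047)
t 11.75 pos [ 0.4537 -0.2549  0.1716] yaw_y -48.9280927130077 F [-0.1684  0.1143  0.2704] M [-0.0419  0.1059 -0.032 ] grip 0.08818932707072555 0.0 j6 0.29399210838223494
shift [-0.004  -0.0006  0.1833] turn [ 0.0004 -0.0002  0.0019]
```

View pics/w4.png

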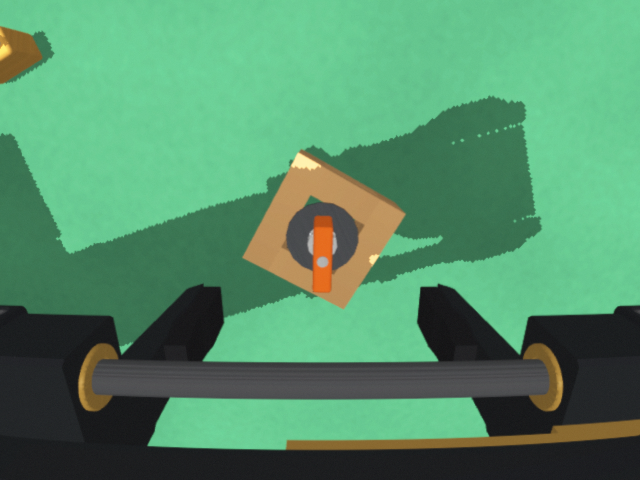

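The blade's top lies at (322,255) in the stand, with a grey disc on it at (322,262). Its centre is (0.451,-0.259) and its yaw is about 40°. I'll grasp it there.

```bash
python3 -c "
from h import *
plan([.451,-.259,.080],-50.2)"
```

```text
t 11.75 pos [ 0.4537 -0.2549  0.1716] yaw_y -48.9280927130077 F [-0.1684  0.1143  0.2704] M [-0.0419  0.1059 -0.032 ] grip 0.08818932707072555 0.0 j6 0.29399210838223494
shift [-0.0094  0.0026  0.1833] turn [ 0.0004 -0.0002  0.0141]
```

carry_out:
  moves: "0.5 -0.009 0.003 0 0 0 0.014;0.5 -0.009 0.003 0.1 0 0 0.014;0.5 -0.009 0.003 0.17 0 0 0.014;0.5 -0.009 0.003 0.183 0 0 0.014;0.3 -0.009 0.003 0.183 0 0 0.014;0 -0.009 0.003 0.183 0 0 0.014;0 -0.009 0.003 0.183 0 0 0.014;0 -0.009 0.003 0.183 0 0 0.014;0 -0.009 0.003 0.183 0 0 0.014;0 -0.009 0.003 0.183 0 0 0.014"
  grip_force: 35

```text
time_s: 13.0
eef_pos: [0.451, -0.2604, 0.0803]
orientation: [0.0, 0.941, 0.339, 0.0]
wrist_force: [0.4, 0.4, 3.5]
grip_width: 0.0116
grasp_force: 35.0
```

```bash
python3 -c "
from h import *
plan([.451,-.259,.30],-50.2)"
```

```text
t 13.0 pos [ 0.451  -0.2604  0.0803] yaw_y -50.32667865483972 F [0.3815 0.38   3.5391] M [0.0295 0.129  0.0487] grip 0.01160481515172052 35.00065038911998 j6 0.30682499874264557
shift [ 0.0019 -0.0017 -0.4394] turn [ 0.0007 -0.0003 -0.0014]
```

```bash
cat > show.py <<'E'
from h import *
b=np.radians(20.7);ax=np.array([-np.sin(b),np.cos(b),0])
Rt=Ro.from_rotvec(-ax*np.radians(50))*down(3.1)
print(Rt.apply([0,0,1]))
plan([.68,.257,.55],Rt=Rt)
E
python3 show.py
```

```text
[ 0.7166  0.2708 -0.6428]
t 13.0 pos [ 0.451  -0.2604  0.0803] yaw_y -50.32667865483972 F [0.3815 0.38   3.5391] M [0.0295 0.129  0.0487] grip 0.01160481515172052 35.00065038911998 j6 0.30682499874264557
shift [ 1.0135 -0.5031 -0.9395] turn [-0.4107  0.4018 -0.5542]
```

carry_out:
  moves: "0 0 0 -0.06 0 0 0;0 0 0 -0.16 0 0 0;0 0 0 -0.28 0 0 0;0 0.95 -0.47 -0.93 -0.41 0.4 -0.55;0 0.95 -0.47 -0.93 -0.41 0.4 -0.55;0 0.95 -0.47 -0.93 -0.41 0.4 -0.55;0 0.95 -0.47 -0.93 -0.41 0.4 -0.55;0 0.95 -0.47 -0.93 -0.41 0.4 -0.55;0 0.95 -0.47 -0.93 -0.41 0.4 -0.55;0 0.95 -0.47 -0.93 -0.41 0.4 -0.55"

```text
time_s: 14.25
eef_pos: [0.6015, 0.0817, 0.4474]
orientation: [0.184, 0.625, 0.657, 0.379]
wrist_force: [0.7, 0.0, -1.0]
grip_width: 0.0118
grasp_force: 35.0
```

```bash
python3 show.py
```

```text
[ 0.7166  0.2708 -0.6428]
t 14.25 pos [0.6015 0.0817 0.4474] yaw_y -5.83372511650868 F [ 0.674   0.0128 -0.9786] M [-0.2464  0.5178 -0.0231] grip 0.011818221429073237 34.99927891418338 j6 -0.40591343269872565
shift [0.361  0.232  0.0741] turn [-0.0013  0.0017 -0.0026]
```

carry_out:
  moves: "0 0.12 0.08 0.02 0 0 0;0 0.24 0.16 0.05 0 0 0;0 0.36 0.23 0.07 0 0 0;0 0.36 0.23 0.07 0 0 0;0 0.36 0.23 0.07 0 0 0;0 0.36 0.23 0.07 0 0 0;0 0.36 0.23 0.07 0 0 0;0 0.36 0.23 0.07 0 0 0;0 0.36 0.23 0.07 0 0 0;0 0.36 0.23 0.07 0 0 0"

```text
time_s: 15.5
eef_pos: [0.6791, 0.2542, 0.5517]
orientation: [0.184, 0.626, 0.656, 0.379]
wrist_force: [0.2, -0.2, -1.8]
grip_width: 0.0118
grasp_force: 35.0
```

Run:
```python
from h import *
s,pp,R=pose();print(pp,R.apply([0,0,1]))
p,d=r.read_camera('scene');cal=r.get_calibration('scene')
P=cloud(cal,d,np.ones(d.shape,bool));v,u=np.nonzero(d>0)
Q=R.inv().apply(P-pp)
near=(abs(Q[:,0])<.05)&(abs(Q[:,1])<.05)&(Q[:,2]>-.02)&(Q[:,2]<.075)
print('near',near.sum(),np.histogram(Q[near][:,2],bins=np.arange(-.02,.08,.005)))
h=(abs(Q[:,0])<.025)&(abs(Q[:,1])<.025)&(Q[:,2]>.054)&(Q[:,2]<.068)
print(h.sum(),np.median(Q[h][:,2]) , cv2.minAreaRect(Q[h][:,:2].astype(np.float32)*1000))
q=Q[h][:,:2];w,V=np.linalg.eigh(np.cov(q.T));print(q.mean(0),np.sqrt(w),np.degrees(np.arctan2(V[1,1],V[0,1])))
c0,r0=int(u[near].mean()),int(v[near].mean());print(c0,r0)
im=cv2.resize(p[r0-40:r0+40,c0-50:c0+50],None,fx=7,fy=7,interpolation=cv2.INTER_CUBIC);save('head.png',im)
```

```text
[0.6791 0.2542 0.5517] [ 0.7162  0.2667 -0.6449]
near 2535 (array([ 13,  51, 126, 153, 157, 163, 169, 278, 158,  13,   0,  87, 689,
        33,  98, 270,  77,   0,   0]), array([-0.02 , -0.015, -0.01 , -0.005,  0.   ,  0.005,  0.01 ,  0.015,
        0.02 ,  0.025,  0.03 ,  0.035,  0.04 ,  0.045,  0.05 ,  0.055,
        0.06 ,  0.065,  0.07 ,  0.075]))
369 0.05937160170222728 ((1.8106861114501953, -0.27019691467285156), (22.053035736083984, 33.09966278076172), 66.8399658203125)
[0.003  0.0024] [0.006  0.0095] 150.7049739616302
419 37Traceback (most recent call last):
  File "<stdin>", line 12, in <module>
cv2.error: OpenCV(4.12.0) /io/opencv/modules/imgproc/src/resize.cpp:4208: error: (-215:Assertion failed) !ssize.empty() in function 'resize'
```

Run:
```python
from h import *
s,pp,R=pose()
p,d=r.read_camera('scene');cal=r.get_calibration('scene')
P=cloud(cal,d,np.ones(d.shape,bool));v,u=np.nonzero(d>0)
Q=R.inv().apply(P-pp)
for lo in (.056,.0575,.0585):
    h=(abs(Q[:,0])<.025)&(abs(Q[:,1])<.025)&(Q[:,2]>lo)&(Q[:,2]<.066)
    q=Q[h];print(h.sum(),np.median(q[:,2]),cv2.minAreaRect(q[:,:2].astype(np.float32)*1000),np.degrees(0.5*np.arctan2(2*np.cov(q[:,:2].T)[0,1],np.cov(q[:,0])-np.cov(q[:,1]))))
np.save('q.npy',np.c_[q,u[h],v[h]])
w=(abs(Q[:,0])<.035)&(abs(Q[:,1])<.035)&(Q[:,2]>.034)&(Q[:,2]<.046);print('washer',Q[w].mean(0),cv2.minEnclosingCircle(Q[w][:,:2].astype(np.float32)*1000))
print(u[h].min(),u[h].max(),v[h].min(),v[h].max())
im=cv2.resize(p[0:80,370:470],None,fx=7,fy=7,interpolation=cv2.INTER_CUBIC);save('head.png',im)
```

```text
310 0.05961106998696673 ((2.1570987701416016, -0.3511962890625), (21.863492965698242, 33.664894104003906), 63.85457229614258) -29.988468143833064
283 0.059682233578097356 ((2.1324634552001953, -0.38987159729003906), (21.79786491394043, 33.70027160644531), 63.54838562011719) -29.714242874797286
256 0.0597259020334312 ((2.103726387023926, -0.398651123046875), (21.20178985595703, 33.61949157714844), 64.97132873535156) -30.428002880738727
washer [0.0052 0.0084 0.0412] ((2.2286031246185303, 0.5367705225944519), 27.439838409423828)
402 431 61 73
```

View pics/head.png

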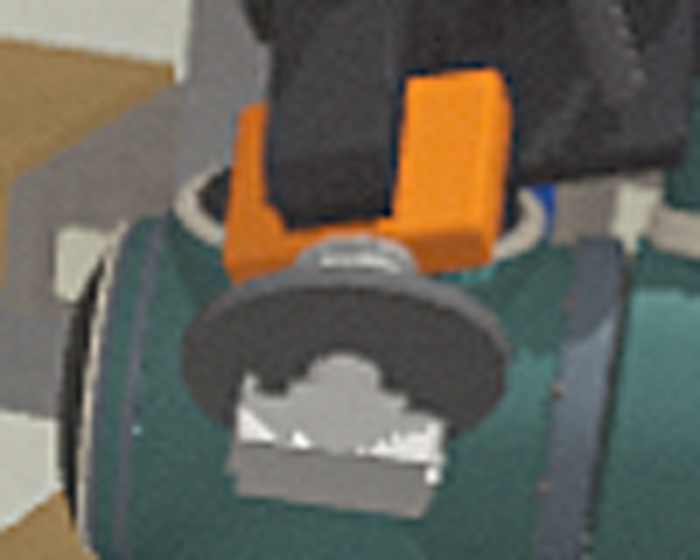

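Run:
```python
from h import *
from scipy.optimize import minimize
s,pp,R=pose();cal=r.get_calibration('scene');T=np.array(cal['T'])
def hit(u,v,z=.0595):
    o=R.inv().apply(T[:3,3]-pp);D=R.inv().apply(T[:3,:3]@ray(cal,u,v));return (o+D*(z-o[2])/D[2])[:2]
C=[(238,455),(445,470),(425,517),(237,490)]
c=np.array([hit(370+(a+.5)/7-.5,(b+.5)/7-.5) for a,b in C])*1000;print(c)
for i in range(4):
    e=c[(i+1)%4]-c[i];print(np.hypot(*e),np.degrees(np.arctan2(e[1],e[0])))
q=np.load('q.npy')
M=np.full((16,34),'.');
for x,y,z,u,v in q: M[int(v)-60,int(u)-400]=str(min(9,max(0,int((z-.0585)*2000))))
print('\n'.join(''.join(a) for a in M))
pt=np.array([hit(u,v) for u,v in q[:,3:]])*1000
print(cv2.minAreaRect(pt.astype(np.float32)),np.sqrt(np.linalg.eigvalsh(np.cov(pt.T))),np.degrees(.5*np.arctan2(2*np.cov(pt.T)[0,1],np.cov(pt[:,0])-np.cov(pt[:,1]))))
def cost(x):
    a=np.radians(x[2]);k=(pt-x[:2])@np.array([[np.cos(a),-np.sin(a)],[np.sin(a),np.cos(a)]])
    return (np.maximum(abs(k[:,0])-16.75,0)**2+np.maximum(abs(k[:,1])-9,0)**2).sum()
best=min((minimize(cost,[2,0,a],method='Nelder-Mead') for a in range(-60,10,5)),key=lambda m:m.fun);print(best.x,best.fun)
```

```text
[[-11.04     8.7895]
 [ 20.4631  -2.0878]
 [ 13.845  -16.1154]
 [-14.2793  -1.9039]]
33.32812939722753 -19.048595947498164
15.510422114067485 -115.25771970212887
31.510915012351713 153.19207101876174
11.173278567388497 73.1475153459039
..................................
.....1..0.0.......................
....323101.00.....................
...01331220.320012......0.........
...2242232222232132331220.10..1...
...3233320211413210321332222111...
..02220033220224111202355220113...
..2321322002225342.222223212223...
....241142203333203223332134012...
....4212311121022233132132222233..
...113213031104.3221021233201300..
..........142.121321.1323223321...
..................1244224241221...
.........................14143....
..................................
..................................
((2.375150680541992, 0.7547798156738281), (21.70970344543457, 33.559078216552734), 64.25748443603516) [5.7832 9.5381] -30.98735210402507
[  2.1187   0.2658 -26.3863] 30.88940314659939
```

The crop shows the washer's underside at (345,350) and the head's bottom face at about (237–445, 455–517), skewed against the blade by roughly -26°. One more face-on view will sharpen that.

```bash
sed -i 's/radians(50)/radians(85)/' show.py; python3 show.py; python3 -c "
from h import *
print(r.sense()['joint_positions'])"
```

```text
[ 0.9319  0.3521 -0.0872]
t 15.6 pos [0.6791 0.2545 0.5517] yaw_y -6.025942156058195 F [ 0.6772 -0.8885 -1.3208] M [-0.2304  0.5786 -0.0241] grip 0.01123034328348827 34.99981110915542 j6 0.23486396370101884
shift [ 0.0038 -0.0016  0.0048] turn [-0.3714  0.1213 -0.0033]
[ 0.3073 -0.174   1.7351  0.058   0.7121  0.2349]
```

carry_out:
  moves: "0 0 0 0.02 -0.1 0.03 0;0 0 0 0.06 -0.2 0.06 0;0 0 0 0.1 -0.3 0.1 0;0 0 0 0.1 -0.37 0.12 0;0 0 0 0.1 -0.37 0.12 0;0 0 0 0.1 -0.37 0.12 0;0 0 0 0.1 -0.37 0.12 0;0 0 0 0.1 -0.37 0.12 0;0 0 0 0.1 -0.37 0.12 0;0 0 0 0.1 -0.37 0.12 0"

```text
time_s: 16.85
eef_pos: [0.7028, 0.2933, 0.5144]
orientation: [0.246, 0.506, 0.57, 0.599]
wrist_force: [0.1, 0.9, -0.9]
grip_width: 0.0119
grasp_force: 35.0
```

Run:
```python
from h import *
from scipy.optimize import minimize
s,pp,R=pose();cal=r.get_calibration('scene');T=np.array(cal['T']);print(pp,R.apply([0,0,1]),s['joint_positions'])
def hit(u,v,z=.0597):
    o=R.inv().apply(T[:3,3]-pp);D=R.inv().apply(T[:3,:3]@ray(cal,u,v));return (o+D*(z-o[2])/D[2])[:2]
acc=0
for _ in range(3):
    p,d=r.read_camera('scene');acc=acc+d/3.
d=acc.astype(np.float32)
P=cloud(cal,d,np.ones(d.shape,bool));v,u=np.nonzero(d>0);Q=R.inv().apply(P-pp)
h=(abs(Q[:,0])<.025)&(abs(Q[:,1])<.025)&(Q[:,2]>.0560)&(Q[:,2]<.066)
pt=np.array([hit(a,b) for a,b in zip(u[h],v[h])])*1000
print(h.sum(),np.median(Q[h][:,2]),cv2.minAreaRect(pt.astype(np.float32)),np.sqrt(np.linalg.eigvalsh(np.cov(pt.T))),np.degrees(.5*np.arctan2(2*np.cov(pt.T)[0,1],np.cov(pt[:,0])-np.cov(pt[:,1]))))
def cost(x):
    a=np.radians(x[2]);k=(pt-x[:2])@np.array([[np.cos(a),-np.sin(a)],[np.sin(a),np.cos(a)]])
    return (np.maximum(abs(k[:,0])-16.75,0)**2+np.maximum(abs(k[:,1])-9,0)**2).sum()
best=min((minimize(cost,[2,0,a],method='Nelder-Mead') for a in range(-60,10,5)),key=lambda m:m.fun);print(best.x,best.fun)
w=(abs(Q[:,0])<.035)&(abs(Q[:,1])<.035)&(Q[:,2]>.034)&(Q[:,2]<.046);print('washer',Q[w].mean(0),cv2.minEnclosingCircle(Q[w][:,:2].astype(np.float32)*1000))
m=[a for a in (int(u[h].mean()),int(v[h].mean()))];print(m)
y0=max(0,m[1]-40);im=cv2.resize(p[y0:y0+80,m[0]-50:m[0]+50],None,fx=7,fy=7,interpolation=cv2.INTER_CUBIC);save('head2.png',im)
```

```text
[0.7028 0.2933 0.5144] [ 0.8864  0.4336 -0.1621] [ 0.2963 -0.1785  2.087   2.3991  0.2327 -2.1025]
449 0.059320265070519344 ((1.0783605575561523, 0.4310750961303711), (19.359601974487305, 33.105613708496094), 64.22745513916016) [5.3181 9.1936] -31.190030291297262
[  1.0571   0.2237 -25.9179] 1.945589324303772
washer [0.0021 0.0065 0.0412] ((0.9258201718330383, -0.7334710955619812), 26.40746307373047)
[444, 93]
```

View pics/head2.png

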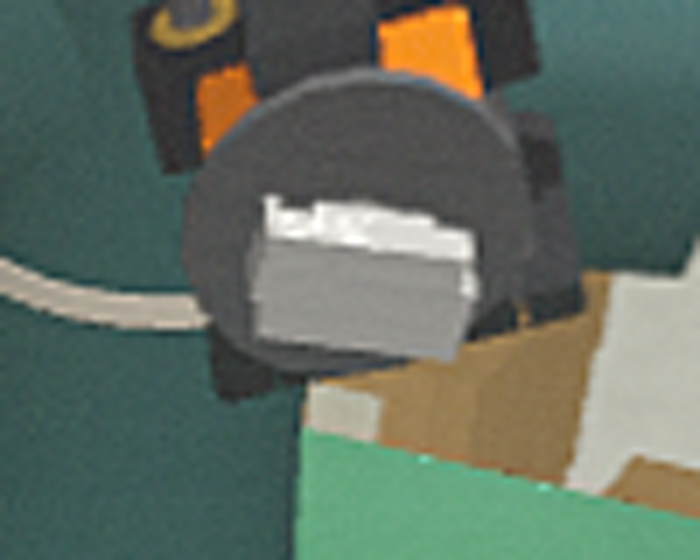

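Both views fit the head at -26° to the blade with its centre about 1 mm off the TCP. In this one the bottom face is at (252–470, 238–358). That puts the insertion yaw_y at about -13.7°. I'll untilt first.

```bash
sed -i 's/radians(85)/radians(40)/' show.py; python3 show.py
```

```text
[ 0.6013  0.2272 -0.766 ]
t 17.0 pos [0.7025 0.2935 0.5133] yaw_y -38.72567147167876 F [-0.7329 -0.0937 -2.0048] M [-0.3828  0.6849 -0.0139] grip 0.011319975548892696 34.99986659735441 j6 -2.088182090539823
shift [-0.0231  0.0721 -0.0837] turn [ 0.4095 -0.1935  0.0118]
```

carry_out:
  moves: "0 0 0.02 -0.02 0.1 -0.05 0;0 -0.01 0.04 -0.04 0.2 -0.09 0;0 -0.02 0.06 -0.06 0.3 -0.14 0;0 -0.02 0.07 -0.08 0.41 -0.19 0.01;0 -0.02 0.07 -0.08 0.41 -0.19 0.01;0 -0.02 0.07 -0.08 0.41 -0.19 0.01;0 -0.02 0.07 -0.08 0.41 -0.19 0.01;0 -0.02 0.07 -0.08 0.41 -0.19 0.01;0 -0.02 0.07 -0.08 0.41 -0.19 0.01;0 -0.02 0.07 -0.08 0.41 -0.19 0.01"

```text
time_s: 18.25
eef_pos: [0.6821, 0.2603, 0.5535]
orientation: [0.151, 0.643, 0.683, 0.311]
wrist_force: [0.2, -1.0, -0.8]
grip_width: 0.0119
grasp_force: 35.0
```

```bash
python3 -c "
from h import *
print(r.sense()['joint_positions'])
plan([.5347,.062,.20],-13.7)"
```

```text
[ 0.317  -0.0886  1.5904  0.0378  0.9341  0.2443]
t 18.25 pos [0.6821 0.2603 0.5535] yaw_y -1.4566727930760577 F [ 0.1833 -0.9791 -0.8344] M [-0.2331  0.4984 -0.0053] grip 0.011923732277154863 35.000200755894184 j6 0.24426683145829292
shift [-0.4848 -0.6616  0.2673] turn [ 0.406  -0.1974  0.1833]
```

carry_out:
  moves: "0 -0.485 -0.662 0.267 0.406 -0.197 0.183;0 -0.485 -0.662 0.267 0.406 -0.197 0.183;0 -0.485 -0.662 0.267 0.406 -0.197 0.183;0 -0.485 -0.662 0.267 0.406 -0.197 0.183;0 -0.485 -0.662 0.267 0.406 -0.197 0.183;0 -0.485 -0.662 0.267 0.406 -0.197 0.183;0 -0.485 -0.662 0.267 0.406 -0.197 0.183;0 -0.485 -0.662 0.267 0.406 -0.197 0.183;0 -0.485 -0.662 0.267 0.406 -0.197 0.183;0 -0.485 -0.662 0.267 0.406 -0.197 0.183"

```text
time_s: 19.5
eef_pos: [0.5339, 0.0619, 0.2001]
orientation: [-0.0, 0.786, 0.618, 0.001]
wrist_force: [0.3, 0.2, -0.9]
grip_width: 0.0118
grasp_force: 35.0
```

```bash
python3 -c "
from h import *
plan([.5347,.062,.118],-13.7)"
```

```text
t 19.5 pos [0.5339 0.0619 0.2001] yaw_y -13.605235389728831 F [ 0.3277  0.2114 -0.8691] M [-0.0892  0.0858 -0.0038] grip 0.011751916278398802 34.99971290118992 j6 0.30469467663330696
shift [0.0003 0.0015 0.1641] turn [ 0.0004 -0.0013  0.0011]
```

carry_out:
  moves: "0 0 0.001 0.06 0 -0.001 0;0 0 0.001 0.12 0 -0.001 0;0 0 0.001 0.164 0 -0.001 0;0 0 0.001 0.17 0 -0.001 0;0 0 0.001 0.174 0 -0.001 0;0 0 0.001 0.178 0 -0.001 0;0 0 0.001 0.182 0 -0.001 0;0 0 0.001 0.186 0 -0.001 0;0 0 0.001 0.19 0 -0.001 0;0 0 0.001 0.192 0 -0.001 0"

```text
time_s: 20.75
eef_pos: [0.5314, 0.0614, 0.1013]
orientation: [-0.002, 0.786, 0.618, -0.002]
wrist_force: [-0.1, -0.2, -0.8]
grip_width: 0.0117
grasp_force: 35.0
```

```bash
python3 -c "
from h import *
plan([.5347,.062,.094],-13.7)"
```

```text
t 20.75 pos [0.5314 0.0614 0.1013] yaw_y -13.625186108488275 F [-0.0507 -0.2417 -0.847 ] M [-0.035   0.1072  0.0112] grip 0.011736463401041399 34.99968873336911 j6 0.306051786469171
shift [0.0028 0.0062 0.0146] turn [-0.0033  0.001   0.0008]
```

carry_out:
  moves: "0 0.003 0.006 -0.004 0 0 0;0 0.003 0.006 -0.004 0 0 0;0 0.003 0.006 0 0 0 0;0 0.003 0.006 0.002 0 0 0;0 0.003 0.006 0.004 0 0 0;0 0.003 0.006 0.006 0 0 0;0 0.003 0.006 0.008 0 0 0;0 0.003 0.006 0.01 0 0 0;0 0.003 0.006 0.012 0 0 0;0 0.003 0.006 0.012 0 0 0"

```text
time_s: 22.0
eef_pos: [0.5347, 0.0621, 0.0954]
orientation: [-0.002, 0.786, 0.618, -0.002]
wrist_force: [-0.6, 0.0, -1.9]
grip_width: 0.0115
grasp_force: 35.0
```

```bash
python3 -c "
from h import *
plan([.5347,.062,.088],-13.7)"
```

```text
t 22.0 pos [0.5347 0.0621 0.0954] yaw_y -13.623042222640313 F [-0.5545  0.0405 -1.8731] M [-0.0647  0.0741  0.0436] grip 0.011474915799812043 34.999755285680294 j6 0.3070590528378394
shift [-0.0002  0.0002  0.0147] turn [-0.0033  0.001   0.0009]
```

No contact force with the foot below the channel's upper face, so the head has entered the slot. I'll lower to washer contact.

carry_out:
  moves: "0 0 0 0.002 -0.003 0.001 0;0 0 0 0.004 -0.003 0.001 0;0 0 0 0.006 -0.003 0.001 0;0 0 0 0.008 -0.003 0.001 0;0 0 0 0.01 -0.003 0.001 0;0 0 0 0.012 -0.003 0.001 0;0 0 0 0.014 -0.003 0.001 0;0 0 0 0.016 -0.003 0.001 0;0 0 0 0.018 -0.003 0.001 0;0 0 0 0.018 -0.003 0.001 0"

```text
time_s: 23.25
eef_pos: [0.5348, 0.0622, 0.0869]
orientation: [-0.0, 0.786, 0.618, -0.0]
wrist_force: [-2.8, 0.3, 4.6]
grip_width: 0.0119
grasp_force: 35.0
```

```bash
python3 -c "
from h import *
plan([.5347,.062,.079],-13.7)"
```

```text
t 23.25 pos [0.5348 0.0622 0.0869] yaw_y -13.618533020582118 F [-2.7884  0.315   4.6194] M [-0.1376  0.4656  0.0342] grip 0.01191524981756482 35.00063111074269 j6 0.3069548828401318
shift [-0.0004 -0.0001  0.0159] turn [-0.0001 -0.0001  0.0009]
```

carry_out:
  moves: "0 0 -0.001 0.002 0 0 0;0 0 -0.001 0.004 0 0 0;0 0 -0.001 0.006 0 0 0;0 0 -0.001 0.008 0 0 0;0 0 -0.001 0.01 0 0 0;0 0 -0.001 0.012 0 0 0;0 0 -0.001 0.014 0 0 0;0 0 -0.001 0.015 0 0 0;0 0 -0.001 0.016 0 0 0;0 0 -0.001 0.016 0 0 0"

```text
time_s: 24.5
eef_pos: [0.5348, 0.0622, 0.08]
orientation: [0.0, 0.786, 0.618, 0.0]
wrist_force: [-4.3, -0.3, 12.1]
grip_width: 0.0119
grasp_force: 35.0
```

```bash
python3 -c "
from h import *
plan([.5347,.062,.079],-13.7)"
```

```text
t 24.5 pos [0.5348 0.0622 0.08  ] yaw_y -13.613163562127145 F [-4.2579 -0.2513 12.0743] M [-0.2352  0.8412  0.0052] grip 0.011860980418834424 35.00239059794694 j6 0.30721287750565446
shift [-0.0004 -0.0001  0.002 ] turn [ 0.0005 -0.0001  0.001 ]
```

Pressed about 7.5 mm at roughly 13 N. Now I turn clockwise, keeping the nut's axis centred.

carry_out:
  moves: "0 0 -0.001 0.002 0 0 0;0 0 -0.001 0.002 0 0 0.08;0 0 -0.001 0.002 0 0 0.17;0 0 -0.002 0.002 0 0 0.26;0 0.001 -0.002 0.002 0 0 0.35;0 0.001 -0.003 0.002 0 0 0.44;0 0.001 -0.003 0.002 0 0 0.53;0 0.001 -0.004 0.002 0 0 0.62;0 0.001 -0.004 0.002 0 0 0.71;0 0.001 -0.004 0.002 0 0 0.78"

```text
time_s: 25.75
eef_pos: [0.5347, 0.0638, 0.0798]
orientation: [-0.0, 0.999, 0.052, 0.002]
wrist_force: [-2.2, 1.1, 11.5]
grip_width: 0.0118
grasp_force: 35.0
```

```bash
python3 -c "
from h import *
plan([.5347,.062,.079],-103.7)"
```

```text
t 25.75 pos [0.5347 0.0638 0.0798] yaw_y -84.0165185451443 F [-2.2253  1.1253 11.5266] M [0.1631 0.4887 0.1912] grip 0.011761061236651337 35.00053899362683 j6 1.5379653286272215
shift [-0.0004  0.0036  0.0017] turn [-0.0008 -0.0029  0.2187]
```

carry_out:
  moves: "0 0 0 0 0 0 0.03;0 0 0 0 0 0 0.06;0 0 0 0 0 0 0.09;0 0 0 0 0 0 0.12;0 0 0 0 0 0 0.15;0 0 0 0 0 0 0.18;0 0 0 0 0 0 0.2;0 0 0 0 0 0 0.21;0 0 0 0 0 0 0.21;0 0 0 0 0 0 0.21"

```text
time_s: 27.0
eef_pos: [0.5347, 0.0638, 0.0799]
orientation: [-0.001, 0.994, -0.111, 0.002]
wrist_force: [-1.7, 0.5, 12.4]
grip_width: 0.0117
grasp_force: 35.0
```

```bash
python3 -c "
from h import *
plan([.5347,.062,.0843],-103.7)"
```

```text
t 27.0 pos [0.5347 0.0638 0.0799] yaw_y -102.69785762429744 F [-1.7309  0.5256 12.3813] M [0.1896 0.5909 0.1546] grip 0.011658466863426 35.00236135907471 j6 1.8640049325123877
shift [ 0.0009  0.0035 -0.0089] turn [-0.0013 -0.0026  0.0111]
```

carry_out:
  moves: "0 0 0 -0.001 0 0 0.01;0 0 0 -0.002 0 0 0.01;0 0 0 -0.003 0 0 0.01;0 0 0 -0.004 0 0 0.01;0 0 0 -0.005 0 0 0.01;0 0 0 -0.006 0 0 0.01;0 0 0 -0.007 0 0 0.01;0 0 0 -0.007 0 0 0.01;0 0 0 -0.007 0 0 0.01;0 0 0 -0.007 0 0 0.01"

```text
time_s: 28.25
eef_pos: [0.5346, 0.0638, 0.0828]
orientation: [-0.001, 0.993, -0.118, 0.002]
wrist_force: [-2.0, 1.4, 8.8]
grip_width: 0.0119
grasp_force: 35.0
```

```bash
python3 -c "
from h import *
plan([.5347,.062,.0843],-103.7)"
```

```text
t 28.25 pos [0.5346 0.0638 0.0828] yaw_y -103.60756733462784 F [-1.9941  1.3931  8.7873] M [0.1858 0.2872 0.1158] grip 0.011930161277155455 35.00165526755154 j6 1.8797698508725849
shift [ 0.001   0.0034 -0.003 ] turn [-0.0013 -0.0026  0.001 ]
```

carry_out:
  moves: "0 0 0 -0.001 0 0 0;0 0 0 -0.002 0 0 0;0 0 0 -0.003 0 0 0;0 0 0 -0.004 0 0 0;0 0 0 -0.005 0 0 0;0 0 0 -0.005 0 0 0;0 0 0 -0.005 0 0 0;0 0 0 -0.005 0 0 0;0 0 0 -0.005 0 0 0;0 0 0 -0.005 0 0 0"

```text
time_s: 29.5
eef_pos: [0.5346, 0.0637, 0.0847]
orientation: [-0.001, 0.993, -0.119, 0.002]
wrist_force: [1.9, 1.9, 5.0]
grip_width: 0.0118
grasp_force: 35.0
```

```bash
python3 -c "
from h import *
plan([.5347,.062,.0843],-103.7)"
```

```text
t 29.5 pos [0.5346 0.0637 0.0847] yaw_y -103.62760598668515 F [1.9237 1.9396 4.982 ] M [ 0.369  -0.2411  0.0676] grip 0.01177134050758033 35.00110611319542 j6 1.8799858515566312
shift [0.0011 0.0033 0.0009] turn [-0.0013 -0.0026  0.0008]
```

carry_out:
  moves: "0 0 0 -0.001 0 0 0;0 0 0 -0.001 0 0 0;0.4 0 0 -0.001 0 0 0;0.4 0 0 -0.001 0 0 0;0.4 0 0 -0.001 0 0 0;0.4 0 0 -0.001 0 0 0;0.4 0 0 -0.06 0 0 0;0.4 0 0 -0.15 0 0 0;0.4 0 0 -0.25 0 0 0;0.4 0 0 -0.25 0 0 0"

```text
time_s: 30.75
eef_pos: [0.5357, 0.0634, 0.2138]
orientation: [-0.001, 0.993, -0.119, 0.005]
wrist_force: [0.0, 0.5, 0.1]
grip_width: 0.0354
grasp_force: 0.0
```

Run:
```python
from h import *
p,d=r.read_camera('wrist');cal=r.get_calibration('wrist');save('w5.png',p)
P=cloud(cal,d,np.ones(d.shape,bool));v,u=np.nonzero(d>0);H=cv2.cvtColor(p,cv2.COLOR_RGB2HSV)[v,u];z=P[:,2]
n=(abs(P[:,0]-.535)<.04)&(abs(P[:,1]-.063)<.04)
o=n&(z>.086)&(z<.11)&(H[:,0]<15)&(H[:,1]>150)
print('blade top z',np.median(z[o]),o.sum(),cv2.minAreaRect(P[o][:,:2].astype(np.float32)*1000))
b=(H[:,0]>100)&(H[:,0]<125)&(H[:,1]>120)&(z>.063)&(z<.075)&(abs(P[:,0]-.505)<.05)&(abs(P[:,1]-.2)<.06)
m=(z>.083)&(z<.1)&(abs(P[:,0]-.515)<.05)&(abs(P[:,1]-.16)<.035);print('jaw',cv2.minAreaRect(P[m][:,:2].astype(np.float32)*1000),np.median(z[m]))
if b.sum()>5: print('stop',cv2.minAreaRect(P[b][:,:2].astype(np.float32)*1000))
plan([.53,.06,.3],-103)
```

```text
blade top z 0.09006610649572372 141 ((536.1179809570312, 61.306129455566406), (11.303872108459473, 37.59584045410156), 76.31708526611328)
jaw ((513.2332763671875, 156.33267211914062), (47.56422805786133, 48.333168029785156), 12.374983787536621) 0.08747275749849692
stop ((505.0596008300781, 199.6981658935547), (49.426841735839844, 23.34984588623047), 8.740316390991211)
t 30.8 pos [0.5339 0.0633 0.211 ] yaw_y -103.61511042715819 F [-0.7515  0.3646 -1.236 ] M [ 0.0418  0.1777 -0.0688] grip 0.03509841042824381 0.0 j6 1.8800302801224889
shift [-0.0053  0.008  -0.1781] turn [-0.001  -0.0029 -0.0068]
```

View pics/w5.png

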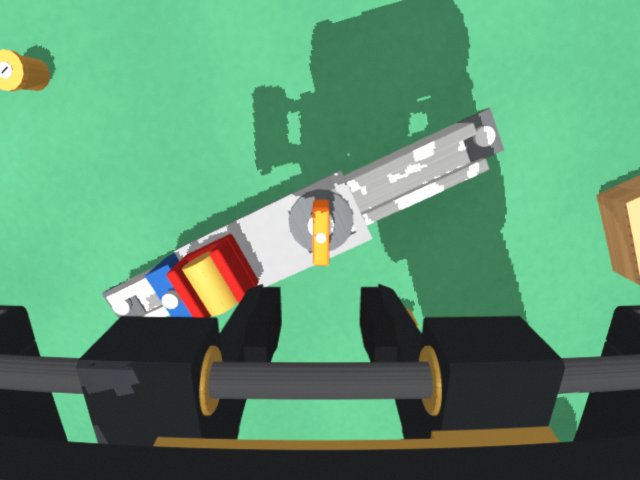

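The nut stands in the hole at (320,230) with its washer on the plate, and the vise is against the stop at (165,285). The arm was still settling during that shot, so I'll re-measure at rest.

carry_out:
  moves: "1 0.06 0 0 0 0 -0.1;1 0.06 0 0 0 0 -0.2;1 0.06 0 0 0 0 -0.3;1 0.06 0 0 0 0 -0.4;1 0.06 0 0 0 0 -0.5;1 0.06 0 0 0 0 -0.6;1 0.06 0 0 0 0 -0.7;1 0.06 0 0 0 0 -0.8;1 0.06 0 0 0 0 -0.9;1 0.06 0 0 0 0 -1"

```text
time_s: 32.05
eef_pos: [0.5601, 0.056, 0.2059]
orientation: [-0.001, 0.784, 0.62, -0.002]
wrist_force: [-0.5, 0.6, -1.0]
grip_width: 0.0879
grasp_force: 0.0
```

carry_out:
  moves: "1 0 0 0 0 0 -0.3;1 0 0 0 0 0 -0.3;1 0 0 0 0 0 -0.3;1 0 0 0 0 0 -0.3;1 0 0 0 0 0 -0.3;1 0 0 0 0 0 -0.3;1 0 0 0 0 0 -0.3;1 0 0 0 0 0 -0.3;1 0 0 0 0 0 -0.3;1 0 0 0 0 0 -0.3"

```text
time_s: 33.3
eef_pos: [0.5616, 0.0561, 0.2086]
orientation: [-0.0, 0.62, 0.785, 0.0]
wrist_force: [-0.1, -0.7, -0.0]
grip_width: 0.0883
grasp_force: 0.0
```

Run:
```python
from h import *
p,d=r.read_camera('wrist');cal=r.get_calibration('wrist')
P=cloud(cal,d,np.ones(d.shape,bool));v,u=np.nonzero(d>0);H=cv2.cvtColor(p,cv2.COLOR_RGB2HSV)[v,u];z=P[:,2]
ax=np.array([-.2147,.9767]);lx=np.array([.9767,.2147]);t=(P[:,:2]-[.5349,.063])@ax;l=(P[:,:2]-[.5349,.063])@lx
o=(abs(l)<.03)&(abs(t)<.03)&(z>.085)&(z<.11)&(H[:,1]>120)&(H[:,0]<20)
print('blade',o.sum(),np.median(z[o]),cv2.minAreaRect(P[o][:,:2].astype(np.float32)*1000))
for n,m in (('jaw',(abs(l)<.03)&(t>.065)&(t<.13)&(z>.08)),('plate',(abs(l)<.028)&(t>.035)&(t<.06)&(z>.035)&(z<.055)),('stop',(abs(l)<.03)&(t>.115)&(t<.17)&(z>.06)&(H[:,0]>100)&(H[:,0]<125)&(H[:,1]>120))):
    if m.sum()>10: print(n,m.sum(),np.median(z[m]),np.percentile(t[m],[1,99]),cv2.minAreaRect(P[m][:,:2].astype(np.float32)*1000))
plan([.53,.06,.3],0)
```

```text
blade 1087 0.09316415010964715 ((535.3543090820312, 63.0455436706543), (12.504514694213867, 44.06702423095703), 76.57262420654297)
jaw 5675 0.09009282216900366 [0.0724 0.1193] ((514.3889770507812, 156.85797119140625), (50.00429153442383, 48.62445068359375), 12.502922058105469)
plate 2350 0.04655297655629445 [0.0352 0.0597] ((524.6959228515625, 109.37613677978516), (55.962852478027344, 24.973119735717773), 12.464253425598145)
stop 2012 0.06645098968319599 [0.1267 0.1439] ((505.7970275878906, 195.0705108642578), (53.71757888793945, 17.807409286499023), 12.963723182678223)
t 33.35 pos [0.5616 0.0562 0.2085] yaw_y 13.377753476801736 F [-0.5404 -0.5028 -0.0317] M [-0.0285  0.0883 -0.0674] grip 0.0882669868099299 0.0 j6 -0.17811728065501656
shift [ 0.0221 -0.0598 -0.1829] turn [-0.0001 -0.0001  0.1486]
```

The blade top is 46.6 mm above the plate, so the origin is 3.4 mm down, which means locked. The jaw-to-stop-face spacing is 30.6 mm against 31 mm nominal, so the vise is still in contact. Handing in.

```bash
python3 -c "
from cell import r
print(r.hand_in())"
```

```text
the job is handed in; nothing more can be done
None
```

I handed the job in at about 33 s: the vise measured up against the stop, and the T-nut turned a quarter and seated about 3.4 mm below the plate's face; the judge returned no verdict.

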